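# Refit the return springs of a paper punch

### The arm

A 6-joint arm with a two-finger parallel gripper is mounted at the origin on a cart in front of the work surface, level with it; the furniture and walls round the work are solid. World frame = base frame: x ahead of the robot, y to its left, z up, the work surface at z = 0. Lengths are in m, angles in rad, forces in N, time in s.
With the tool pointing down it reaches from about 0.4 to 0.925 m from the base axis. Payload 12.5 kg.
Tool frame: the origin (TCP) lies between the finger pads; the fingertips stand 25 mm ahead of it and the grasp point (between the pads) lies 6 mm ahead of it (ctrl.tcp_to_tips is the distance from the TCP to the fingertips, in m); z points along the fingers, y is the line along which they close (so a half turn about z gives the same grasp; the last joint's range is limited). The gripper opens to 95 mm and grips with 3 to 60 N. Pads are 20 mm wide; open, the fingers measure 119 mm over their backs; the gripper's body (75 mm by 180 mm) begins 59 mm behind the grasp point.
Start: joints at [-1.288, 0.491, 1.559, -0, 1.092, -0.106], TCP at [0.237, -0.578, 0.24] pointing down, gripper open.
Joint ranges: [-3.1, 3.1], [-0.84, 2.19], [0.05, 2.79], [-1.13, 4.28], [0.06, 2.93], [-2.69, 2.69]. Speed limits (rad/s): [2.22, 2.22, 2.79, 3.14, 3.14, 3.14].

### API

Orientations are given as a unit quaternion [x, y, z, w].
In Python, from plant import ctrl gives the robot as it stands.
- The arm moves only by the shell command python3 -m creep 'ROWS' [OPENING] [FORCE]. ROWS is JSON, one flat list of numbers, 6 for each row, row after row: the shift along the tool's x, y, z in cm, then the turn, a rotation vector about the tool's x, y, z in degrees. In form: [x, y, z, rx, ry, rz, x, y, z, rx, ry, rz, ...]. A call has 1 to 5 rows; each row shifts and turns the commanded pose from where the row before left it, along the tool's axes as they then stand; what a row does not reach is not made up. A row lasts 1/10 s, in which the tool goes at most 50 mm and 8.59 degrees, less where a joint would pass 70% of its speed; a pose out of reach is approached as far as the arm can. A call is refused whole if a number of a shift passes 5 or a number of a turn 8.59, either way. A call with a gripper value outside its range is refused whole. OPENING is the opening in per cent of the stroke, from 0 (shut) to 100 (fully open), set as the call begins (- or left out, the last holds). The fingers move at their own pace and stop on an object; FORCE is the grip in N (left out, the last holds). Time passes only in rows, so rows that do not move let the fingers close. It gives the time, the measured TCP pose, the force, the opening and the grip force at its end, in the units of the state.
- ctrl.get_state(): the state, without advancing time (a new reading comes with each control period).
- ctrl.get_image(name): name is "side" or "top" or "wrist"; returns the picture (384x512x3 uint8, blue, green, red); there is no depth.
- ctrl.camera_params(name): a dict with "camera_matrix" (3x3 intrinsics, pixels), "eye" and "orientation" of the camera in the world. Camera axes: x right, y down, z forward; pixel columns grow to the right and rows downward; lengths in m; the calibration is good to about 2 mm. The wrist camera is an equidistant fisheye: a pixel r from the principal point sees the ray r / f radians off the axis. A picture is of the moment at which its call begins: read the wrist's pose just before it. camera_params takes no time and is no camera call; for the wrist camera it gives the pose at the moment of the call.
- ctrl.sign_off(): hands the job in; it is judged then, once.
The state is a dict: "clock": time; "qpos": joint angles; "joint_velocities": joint speeds; "joint_efforts": joint torques, N m; "eef_pos": TCP position; "orientation": TCP orientation; "contact_force": force on the tool from outside, world axes, zero at the start; "torque": the same for the moment, N m; "gripper_width": opening from 0.0 (shut) to 1.0 (fully open); "grasp_force": force on a finger pad.
Only numpy, scipy, OpenCV 4.12 (cv2) and the standard library are available. Lean on these libraries where they do the work, as an engineer would, in place of code of your own. Each camera call takes 0.05 s, during which the arm holds its last target. There are 200 camera calls.

### The job

Refit the return springs of the heavy paper punch: swing its arm right back, clear of the rods, thread every loose spring over a rod of its own until it sits fully down on the base (if the inturned end of a spring catches on a rod's cross pin, twist it a little), then swing the arm back over the rods to its stop. Also roll the knurled depth wheel with a fingertip until its dark index bar stands straight up between the two pointers, and leave the other things on the worktop where they are.

Things in the scene. Friction and masses are not known exactly. Their poses are not given: they have to be found in the camera images.
- pivot (a point): the pivot of the punch's swing arm, on top of the post at the right-hand end of the punch's grey base (96 x 400 x 14 mm, fixed to the worktop); point on the pivot axis at mid-thickness of the arm, 104 mm above the worktop. Its axes are the base's: +y runs along the base to the left, past the four rods (at 90, 142, 194, 246 mm) to the wheel (at 315 mm), +x points to the back, z up. The post is 28 mm thick; post and arm hub rise to 119 mm
- punch_arm (a joint): swing angle of the arm (aluminium bar 270 mm long from the pivot, 30 mm wide, 96 to 112 mm above the worktop), rad: 0 = lying over the row of rods (its stop), grows as it swings level towards the back, 1.6 = fully clear (its stop). It stays where it is left; about 2 N at the knob moves it. Wall cabinets hang over the back of the worktop, 0.6 m above it, their fronts about 0.59 m ahead of the robot (world x): tall wrists must stay low there
- knob (a point): the upright round black knob on the arm, 75 mm from the pivot, 18 mm thick, 30 mm tall (112 to 142 mm above the worktop); point: its centre, half-way up
- depth_wheel (a joint): angle of the knurled depth wheel, rad: negative at the start, 0 when the dark index bar across its rim stands straight up, in line with the two small aluminium pointers on the housing; grows as the top of the wheel is rolled to the back (+x of the base), 30 mm of rolling is 1 rad, one knurl is 0.2 rad. It turns stiffly (about 1 N at the rim), stays where it is left, and has end stops at -1.6 and 0.7
- wheel_top (a point): the topmost point of the depth wheel's rim, 70 mm above the worktop (wheel 60 mm across, 18 mm wide, its axle along the base's y; the black housing reaches 48 mm, the pointers beside the wheel 60 mm)
- rod1_seat (a point): rod 1 of four, counted from the post: an upright steel rod 16 mm thick with a tapered tip, from the base's top (14 mm above the worktop) to 86 mm. Point: on its axis 47 mm above the worktop, where the centre of a fully seated spring lies. A cross pin 6 mm thick runs through the rod at 70 mm above the worktop, along the base's x, and sticks out to 13 mm from the axis on both sides; a spring's inturned end cannot pass while it lies over the pin
- rod2_seat (a point): rod 2 of four, counted from the post: an upright steel rod 16 mm thick with a tapered tip, from the base's top (14 mm above the worktop) to 86 mm. Point: on its axis 47 mm above the worktop, where the centre of a fully seated spring lies. A cross pin 6 mm thick runs through the rod at 70 mm above the worktop, along the base's x, and sticks out to 13 mm from the axis on both sides; a spring's inturned end cannot pass while it lies over the pin
- rod3_seat (a point): rod 3 of four, counted from the post: an upright steel rod 16 mm thick with a tapered tip, from the base's top (14 mm above the worktop) to 86 mm. Point: on its axis 47 mm above the worktop, where the centre of a fully seated spring lies. A cross pin 6 mm thick runs through the rod at 70 mm above the worktop, along the base's x, and sticks out to 13 mm from the axis on both sides; a spring's inturned end cannot pass while it lies over the pin
- rod4_seat (a point): rod 4 of four, counted from the post: an upright steel rod 16 mm thick with a tapered tip, from the base's top (14 mm above the worktop) to 86 mm. Point: on its axis 47 mm above the worktop, where the centre of a fully seated spring lies. A cross pin 6 mm thick runs through the rod at 70 mm above the worktop, along the base's x, and sticks out to 13 mm from the axis on both sides; a spring's inturned end cannot pass while it lies over the pin
- spring1_mid (a point): standing steel compression spring, 66 mm long, 42 mm outside, 33 mm clear inside, 60 g, smooth, stiff enough to grip anywhere; may be absent (None). A knock may lay it on its side. Point: its centre; z along its axis. At its lower end (z = -33) the wire turns inward on its +x side: a stub 5 mm wide, 4.5 mm high, reaching to 10.5 mm from the axis. It may be fitted either way up
- spring2_mid (a point): standing steel compression spring, 66 mm long, 42 mm outside, 33 mm clear inside, 60 g, smooth, stiff enough to grip anywhere; may be absent (None). A knock may lay it on its side. Point: its centre; z along its axis. At its lower end (z = -33) the wire turns inward on its +x side: a stub 5 mm wide, 4.5 mm high, reaching to 10.5 mm from the axis. It may be fitted either way up
- spring3_mid (a point): standing steel compression spring, 66 mm long, 42 mm outside, 33 mm clear inside, 60 g, smooth, stiff enough to grip anywhere; may be absent (None). A knock may lay it on its side. Point: its centre; z along its axis. At its lower end (z = -33) the wire turns inward on its +x side: a stub 5 mm wide, 4.5 mm high, reaching to 10.5 mm from the axis. It may be fitted either way up
- spring4_mid (a point): standing steel compression spring, 66 mm long, 42 mm outside, 33 mm clear inside, 60 g, smooth, stiff enough to grip anywhere; may be absent (None). A knock may lay it on its side. Point: its centre; z along its axis. At its lower end (z = -33) the wire turns inward on its +x side: a stub 5 mm wide, 4.5 mm high, reaching to 10.5 mm from the axis. It may be fitted either way up
- note_block: bystander: yellow block of sticky notes, 50 x 50 x 24 mm, origin under its centre
- staple_pack: bystander: small green staple box, 42 x 68 x 19 mm, origin under its centre
- marker_loose: bystander: blue and white marker lying on its side, 17 x 132 x 19 mm (long along its y), origin under its centre
Things that resemble listed ones, but are neither listed nor needed, are in the scene too. What is shaped like the part that bears spring1_mid but pink is not meant. Leave any orange look-alike of the part that bears spring4_mid alone.

How it is judged:
On the way, in this order (a step that is already met when the one before it is completed fails the run):
1. the arm is swung right back, clear of the rods (value of joint punch_arm above 1.35 rad), for 0.2 s.
2. every spring present sits fully down on a rod (((horizontal distance between spring1_mid and rod1_seat below 0.012 m and z of spring1_mid in the frame of rod1_seat between -0.006 and 0.006 m) or (horizontal distance between spring1_mid and rod2_seat below 0.012 m and z of spring1_mid in the frame of rod2_seat between -0.006 and 0.006 m) or (horizontal distance between spring1_mid and rod3_seat below 0.012 m and z of spring1_mid in the frame of rod3_seat between -0.006 and 0.006 m) or (horizontal distance between spring1_mid and rod4_seat below 0.012 m and z of spring1_mid in the frame of rod4_seat between -0.006 and 0.006 m)) and ((horizontal distance between spring2_mid and rod1_seat below 0.012 m and z of spring2_mid in the frame of rod1_seat between -0.006 and 0.006 m) or (horizontal distance between spring2_mid and rod2_seat below 0.012 m and z of spring2_mid in the frame of rod2_seat between -0.006 and 0.006 m) or (horizontal distance between spring2_mid and rod3_seat below 0.012 m and z of spring2_mid in the frame of rod3_seat between -0.006 and 0.006 m) or (horizontal distance between spring2_mid and rod4_seat below 0.012 m and z of spring2_mid in the frame of rod4_seat between -0.006 and 0.006 m)) and ((horizontal distance between spring3_mid and rod1_seat below 0.012 m and z of spring3_mid in the frame of rod1_seat between -0.006 and 0.006 m) or (horizontal distance between spring3_mid and rod2_seat below 0.012 m and z of spring3_mid in the frame of rod2_seat between -0.006 and 0.006 m) or (horizontal distance between spring3_mid and rod3_seat below 0.012 m and z of spring3_mid in the frame of rod3_seat between -0.006 and 0.006 m) or (horizontal distance between spring3_mid and rod4_seat below 0.012 m and z of spring3_mid in the frame of rod4_seat between -0.006 and 0.006 m)) and ((horizontal distance between spring4_mid and rod1_seat below 0.012 m and z of spring4_mid in the frame of rod1_seat between -0.006 and 0.006 m) or (horizontal distance between spring4_mid and rod2_seat below 0.012 m and z of spring4_mid in the frame of rod2_seat between -0.006 and 0.006 m) or (horizontal distance between spring4_mid and rod3_seat below 0.012 m and z of spring4_mid in the frame of rod3_seat between -0.006 and 0.006 m) or (horizontal distance between spring4_mid and rod4_seat below 0.012 m and z of spring4_mid in the frame of rod4_seat between -0.006 and 0.006 m))), for 0.3 s.
3. the arm is back over the rods at its stop (value of joint punch_arm below 0.08 rad), for 0.2 s.
At the end, for the whole second after the job is handed in: every spring present is on a rod of its own, within 12 mm of the rod's axis and its centre within 6 mm of the fully seated height; the arm is over the rods within 0.08 rad of its stop; the wheel's index bar is upright within 0.17 rad (less than one knurl) (all of step 2 and value of joint punch_arm below 0.08 rad and value of joint depth_wheel between -0.17 and 0.17 rad); the robot touches nothing.
It fails at once if a bystander (note_block) is pushed out of place (distance of note_block from where it was at the start of the episode above 0.06 m).
It fails at once if a bystander (staple_pack) is pushed out of place (distance of staple_pack from where it was at the start of the episode above 0.06 m).
It fails at once if a bystander (marker_loose) is pushed out of place (distance of marker_loose from where it was at the start of the episode above 0.06 m).
Of spring1, spring2, spring3, spring4 only 3 to 4 are there at a start; the rules pass over those that are not, and their reading is None.
At some moment in a run one of spring1, spring2, spring3, spring4 may be knocked a few centimetres aside while the robot is not near it.
It also fails if it takes over 208 s, if anything falls off the work surface, if the arm or the gripper's body presses on something with over 40 N, if the wrist force passes 120 N, or if a joint passes its speed limit or range.

## Working session

There is one attempt and no reset: what is moved stays moved. The work goes in short steps, Python scripts to look and compute and a shell command to move; the robot and the scene stay as the last step left them, time stands still between calls to the robot, and variables do not carry over. Pictures are saved under pics/ and viewed, at most 14 in all, crops included, and the job is handed in when it is done.

```bash
ls; mkdir -p pics; cat > h.py <<'E'
import numpy as np, cv2
from plant import ctrl
from scipy.spatial.transform import Rotation as R
def params(n):
    p=ctrl.camera_params(n); return np.array(p["camera_matrix"]),np.array(p["eye"]),R.from_quat(p["orientation"]) if np.size(p["orientation"])==4 else R.from_matrix(p["orientation"])
def ray(P,u,v,fish=False):
    K,e,r=P; x=(u-K[0,2])/K[0,0]; y=(v-K[1,2])/K[1,1]
    if fish:
        t=np.hypot(x,y); d=np.array([x/t*np.sin(t),y/t*np.sin(t),np.cos(t)]) if t>1e-9 else np.array([0,0,1.])
    else: d=np.array([x,y,1.])
    return e,r.apply(d)
def at(P,u,v,z,fish=False):
    e,d=ray(P,u,v,fish); return e+d*(z-e[2])/d[2]
def proj(P,X,fish=False):
    K,e,r=P; c=r.inv().apply(np.array(X)-e)
    if fish:
        t=np.arctan2(np.hypot(c[0],c[1]),c[2]); n=np.hypot(c[0],c[1])+1e-12; x,y=c[0]/n*t,c[1]/n*t
    else: x,y=c[0]/c[2],c[1]/c[2]
    return np.array([K[0,0]*x+K[0,2],K[1,1]*y+K[1,2]])
E
python3 - <<'E'
from h import *
for n in("top","side"):
    cv2.imwrite(f"pics/{n}0.png",cv2.resize(ctrl.get_image(n),(800,600),interpolation=cv2.INTER_CUBIC)); K,e,r=params(n); print(n,K,e,r.as_matrix())
s=ctrl.get_state(); print({k:np.round(v,3) for k,v in s.items()})
K,e,r=params("wrist");print(K,e,r.as_matrix())
E
```

```text
pics
top [[385.65200725   0.         252.80774335]
 [  0.         385.65200725 191.84911028]
 [  0.           0.           1.        ]] [0.33716273 0.0105036  1.27302032] [[ 2.71442118e-02 -9.82620105e-01  1.83632571e-01]
 [-9.99616820e-01 -2.76783920e-02 -3.45983172e-04]
 [ 5.42262430e-03 -1.83552815e-01 -9.82994893e-01]]
side [[402.63706006   0.         250.81120126]
 [  0.         402.63706006 192.15835761]
 [  0.           0.           1.        ]] [ 0.55557759 -0.71991763  1.1809965 ] [[ 0.999953   -0.0025058   0.00936537]
 [-0.007238   -0.83564156  0.54922745]
 [ 0.00644984 -0.54926942 -0.83562043]]
{'clock': np.float64(0.1), 'qpos': array([-1.288,  0.492,  1.559,  0.   ,  1.092, -0.106]), 'joint_velocities': array([-0.001, -0.001, -0.001, -0.001,  0.   ,  0.   ]), 'joint_efforts': array([ 4.0000e-03, -6.1362e+01, -2.5860e+01,  6.9000e-02,  4.7000e-02,
       -0.0000e+00]), 'eef_pos': array([ 0.237, -0.578,  0.239]), 'orientation': array([ 0.981,  0.193, -0.   , -0.   ]), 'contact_force': array([ 0.638,  0.938, -0.42 ]), 'torque': array([-0.041, -0.024,  0.071]), 'grasp_force': np.float64(0.0), 'gripper_width': np.float64(1.001)}
[[297.31863964   0.         259.39551049]
 [  0.         297.31863964 191.83602595]
 [  0.           0.           1.        ]] [ 0.30528037 -0.54985635  0.38352121] [[ 3.79866940e-01 -8.92309159e-01 -2.43896439e-01]
 [-9.25040880e-01 -3.66622640e-01 -9.94344546e-02]
 [-6.91681671e-04  2.63386038e-01 -9.64690270e-01]]
```

View pics/top0.png

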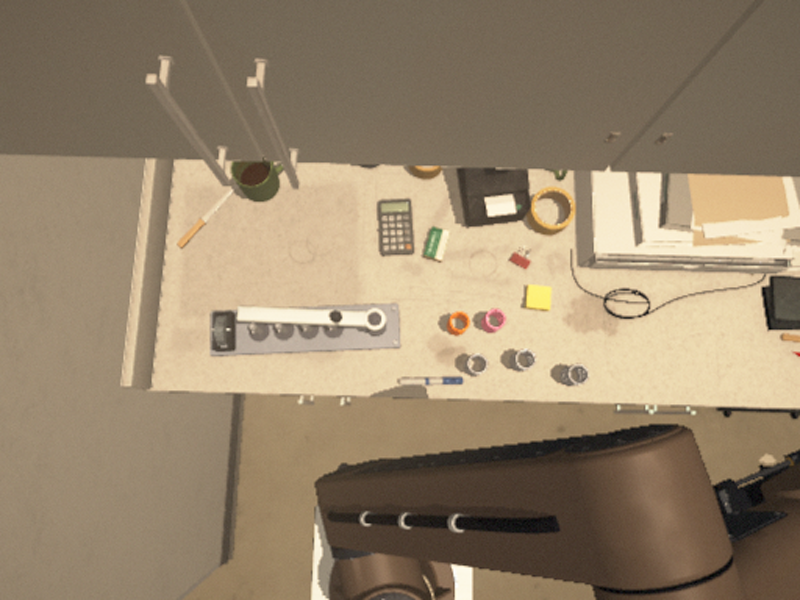

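View pics/side0.png

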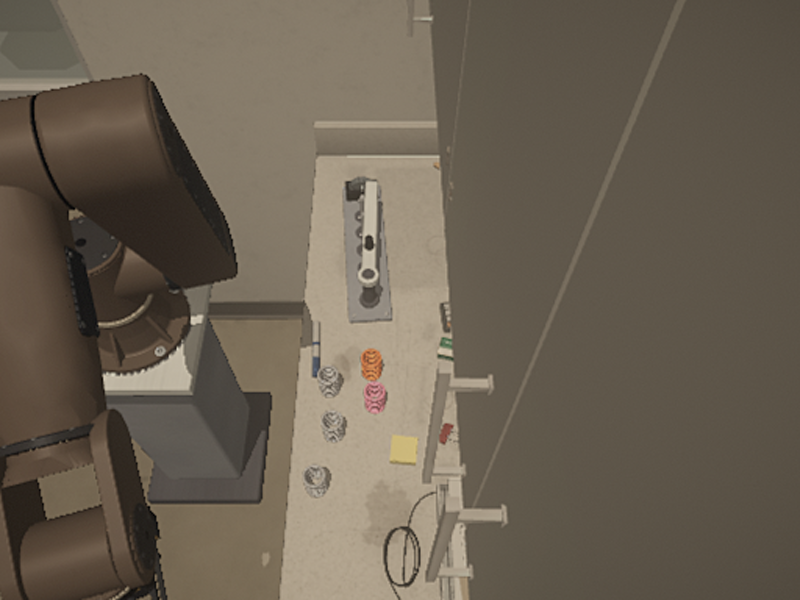

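Springs: grey at top-picture (476,363), (524,359), (574,374). Look-alikes: orange (458,322) and pink (494,320), which I leave alone. The blue and white marker is at (430,380), and the arm knob at (336,316).

```bash
python3 - <<'E'
from h import *
P=params("top");s=.64
f=lambda u,v,z:np.round(at(P,u*s,v*s,z),3)
for n,u,v,z in [("cBR",400,304,.014),("cFR",400,347,.014),("cFL",213,355,.014),("piv",375,320,.119),("armend",238,315,.112),("knob",336,316,.142),
 ("s1",476,363,.04),("s2",524,359,.04),("s3",574,374,.04),("or",458,322,.04),("pk",494,320,.04),("mk",430,380,.01),("wheel",222,330,.07),("note",538,298,.02),("edge",500,397,0),("staple",436,244,.02)]: print(n,f(u,v,z))
S=params("side")
for u,v in[(328,368),(332,413),(316,466)]: print(np.round(at(S,u*s,v*s,.066),3))
im=ctrl.get_image("top"); 
a=cv2.resize(im[185:235,125:265],(800,286),interpolation=cv2.INTER_CUBIC); b=cv2.resize(im[195:255,275:387],(560,300),interpolation=cv2.INTER_CUBIC)
c=np.zeros((590,800,3),np.uint8); c[:286]=a; c[290:590,:560]=b; cv2.imwrite("pics/crop1.png",c)
E
```

```text
cBR [ 0.564 -0.001  0.014]
cFR [ 0.472 -0.003  0.014]
cFL [0.444 0.386 0.014]
piv [0.512 0.048 0.119]
armend [0.515 0.315 0.112]
knob [0.514 0.121 0.142]
s1 [ 0.441 -0.159  0.04 ]
s2 [ 0.452 -0.257  0.04 ]
s3 [ 0.424 -0.359  0.04 ]
or [ 0.524 -0.121  0.04 ]
pk [ 0.531 -0.196  0.04 ]
mk [ 0.405 -0.067  0.01 ]
wheel [0.49  0.356 0.07 ]
note [ 0.584 -0.293  0.02 ]
edge [ 0.375 -0.215  0.   ]
staple [ 0.696 -0.075  0.02 ]
[ 0.44  -0.147  0.066]
[ 0.453 -0.243  0.066]
[ 0.428 -0.345  0.066]
```

View pics/crop1.png

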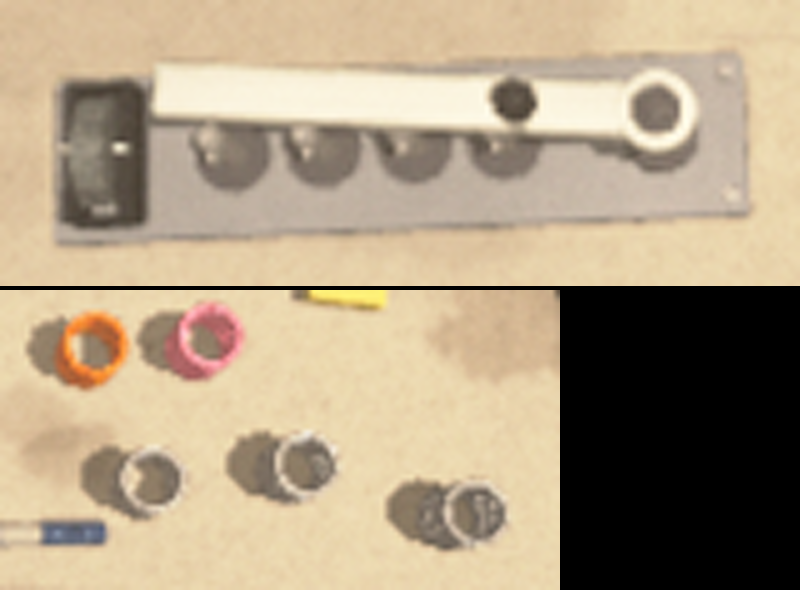

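The crop confirms three clear grey springs, with orange and pink excluded. The base is yawed about 0.072 rad and the pivot is near (0.512, 0.048). First I turn towards the knob and travel there.

```bash
cat >> h.py <<'E'
def go(x,y,z,psi=None):
    "shift (cm, tool axes after turning) and turn needed"
    s=ctrl.get_state(); r=R.from_quat(s["orientation"]); M=r.as_matrix(); p=np.degrees(np.arctan2(M[1,0],M[0,0]))
    psi=p if psi is None else psi
    c,q=np.cos(np.radians(psi)),np.sin(np.radians(psi)); T=np.array([[c,q,0],[q,-c,0],[0,0,-1.]]).T
    turn=(r.inv()*R.from_matrix(T)).as_rotvec(degrees=True)
    print("t",round(s["clock"],1),"at",np.round(s["eef_pos"],4),"psi",round(p,1),"turn",np.round(turn,1),"shift cm",np.round(T.T@(np.array([x,y,z])-s["eef_pos"])*100,2),"F",np.round(s["contact_force"],1))
piv=np.array([.512,.048]); yw=.072
def base(bx,by): return piv+np.array([bx*np.cos(yw)-by*np.sin(yw), bx*np.sin(yw)+by*np.cos(yw)])
E
python3 -m creep '[0,0,0,0,0,-8.5,0,0,0,0,0,-8.5,0,0,0,0,0,-8.5]'
python3 -c "
from h import *
go(.45,-.35,.24);go(.51,-.05,.22)
go(.514,.121,.2)"
```

```text
clock: 0.45
eef_pos: [0.2369, -0.5783, 0.2394]
orientation: [0.913, 0.408, 0.0, -0.0]
contact_force: [0.9, -0.1, -0.3]
gripper_width: 0.998
grasp_force: 0.0
t 0.5 at [ 0.2369 -0.5783  0.2394] psi 48.1 turn [-0. -0.  0.] shift cm [31.22  0.63 -0.06] F [ 0.9 -0.1 -0.3]
t 0.5 at [ 0.2369 -0.5783  0.2394] psi 48.1 turn [-0. -0.  0.] shift cm [ 57.56 -14.93   1.94] F [ 0.9 -0.1 -0.3]
t 0.5 at [ 0.2369 -0.5783  0.2394] psi 48.1 turn [-0. -0.  0.] shift cm [ 70.56 -26.04   3.94] F [ 0.9 -0.1 -0.3]
```

```bash
python3 -m creep '[4.5,0,0,0,0,0,4.5,0,0,0,0,0,4.5,0,0,0,0,0,4.5,0,0,0,0,0,4.5,0,0,0,0,0]' >/dev/null
python3 -m creep '[4.5,0,0,0,0,0,4.2,0,0,0,0,0,4,-2.6,0,0,0,0,4,-2.6,0,0,0,0,4,-2.6,0,0,0,0]' >/dev/null
python3 -m creep '[4,-2.6,0,0,0,0,4,-2.6,0,0,0,0,4,-2.6,0,0,0,0]' 
python3 -c "
from h import *
go(.514,.05,.24)
P=params('wrist');cv2.imwrite('pics/w1.png',cv2.resize(ctrl.get_image('wrist'),(800,600),interpolation=cv2.INTER_CUBIC));
for k in (0,.09,.142,.194,.246,.315): print(k,np.round(proj(P,[*base(0,k),{0:.119,.315:.07}.get(k,.086)],True)*1.5625))
print(proj(P,[.514,.121,.142],True)*1.5625)"
```

```text
clock: 1.75
eef_pos: [0.4923, -0.0629, 0.2396]
orientation: [0.914, 0.405, 0.0, 0.0]
contact_force: [1.0, -0.0, -0.6]
gripper_width: 1.0
grasp_force: 0.0
t 1.8 at [ 0.4923 -0.0629  0.2396] psi 47.8 turn [0. 0. 0.] shift cm [ 9.82 -5.98 -0.04] F [ 1.  -0.  -0.6]
0 [301. 141.]
0.09 [219.  62.]
0.142 [173.  23.]
0.194 [133. -11.]
0.246 [100. -38.]
0.315 [ 73. -62.]
[209.69575742  48.34734866]
```

View pics/w1.png

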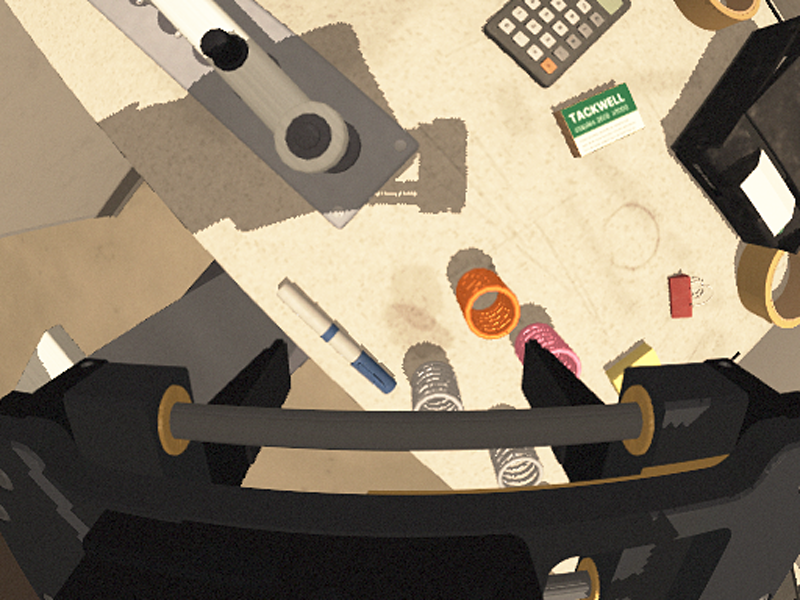

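The wrist view shows the hub at (312,134) and the knob top at (225,47), with orange and pink spring look-alikes at (490,305) and (548,350). I move over the knob with the small correction.

```bash
python3 -c "
from h import *
P=params('wrist');s=.64
print(at(P,312*s,134*s,.119,True),at(P,226*s,44*s,.142,True),at(P,346*s,224*s,.014,True),at(P,414*s,146*s,.014,True))
go(.514,.121,.16)"
```

```text
[0.51953377 0.05217478 0.119     ] [0.52181017 0.12097464 0.142     ] [0.48117766 0.00154291 0.014     ] [0.5630738  0.01119331 0.014     ]
t 1.8 at [ 0.4926 -0.0576  0.2397] psi 47.9 turn [-0.1 -0.1  0. ] shift cm [ 14.69 -10.38   7.97] F [-1.5  4.2 -0.4]
```

```bash
python3 -m creep '[3.75,-2.5,0.5,0,0,0,3.75,-2.5,0.5,0,0,0,3.75,-2.5,0.5,0,0,0,3.7,-2.6,0.5,0,0,0,0,0,0,0,0,0]' 60 20 >/dev/null
python3 -m creep '[0,0,0,0,0,0]' >/dev/null
python3 -c "
from h import *
go(.518,.121,.145)
P=params('wrist');im=ctrl.get_image('wrist');cv2.imwrite('pics/w2.png',cv2.resize(im,(800,600),interpolation=cv2.INTER_CUBIC))"
```

```text
t 2.4 at [0.5178 0.1146 0.2192] psi 47.9 turn [-0.  0. -0.] shift cm [ 0.49 -0.42  7.42] F [-0.1 -1.2  0.7]
```

View pics/w2.png

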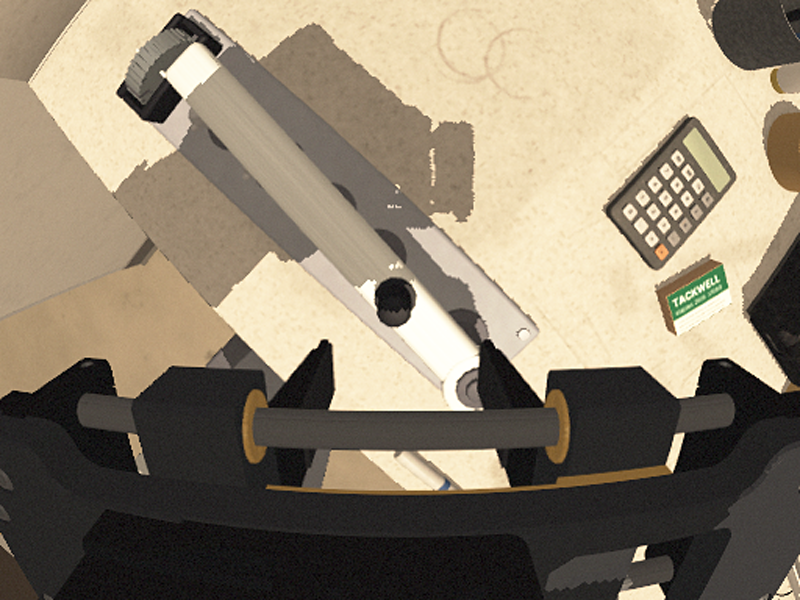

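Knob top at (399,288), hub at about (470,390), wheel at (160,65).

```bash
python3 -c "
from h import *
P=params('wrist');s=.64
f=lambda u,v,z:np.round(at(P,u*s,v*s,z,True),4)
print(f(399,288,.142),f(468,389,.119),f(523,333,.014),f(160,62,.07))
k=f(399,288,.142); go(k[0],k[1],.145)"
```

```text
[0.5285 0.1304 0.142 ] [0.5134 0.0541 0.119 ] [0.5556 0.0127 0.014 ] [0.5022 0.3483 0.07  ]
t 2.5 at [0.5179 0.1137 0.2195] psi 47.8 turn [-0.  0. -0.] shift cm [ 1.95 -0.34  7.45] F [-0.7 -1.  -0.2]
```

```bash
python3 -c "
from h import *
P=params('wrist');s=.64
f=lambda u,v,z:np.round(at(P,u*s,v*s,z,True),4)
print(f(394,306,.142),f(394,290,.112))
im=cv2.imread('pics/w2.png');cv2.imwrite('pics/w2c.png',cv2.resize(im[250:420,340:540],(800,680))[:600])
go(.52,.125,.145)"
```

```text
[0.5204 0.1253 0.142 ] [0.5204 0.1263 0.112 ]
t 2.5 at [0.5179 0.1137 0.2195] psi 47.8 turn [-0.  0. -0.] shift cm [ 0.98 -0.6   7.45] F [-0.7 -1.  -0.2]
```

View pics/w2c.png

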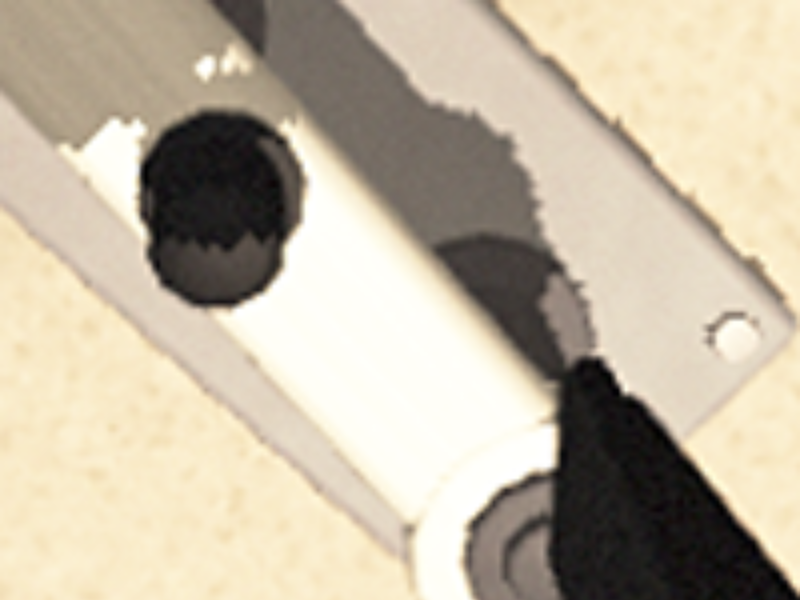

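Top disc of the knob is at (394,308), so the knob is at about (0.520,0.125). Descend and grip.

```bash
python3 -m creep '[1,-0.6,0,0,0,0,0,0,2.5,0,0,0,0,0,2.5,0,0,0,0,0,2.4,0,0,0,0,0,0,0,0,0]' >/dev/null
python3 -m creep '[0,0,0,0,0,0,0,0,0,0,0,0,0,0,0,0,0,0,0,0,0,0,0,0,0,0,0,0,0,0]' 0 15
python3 -c "
from h import *
P=params('wrist');s=.64
go(.52,.125,.145)"
```

```text
clock: 3.45
eef_pos: [0.5205, 0.1253, 0.1461]
orientation: [0.914, 0.405, 0.0, 0.0]
contact_force: [-0.7, 0.2, 0.0]
gripper_width: 0.237
grasp_force: 0.0
t 3.5 at [0.5205 0.1253 0.1461] psi 47.8 turn [ 0. -0. -0.] shift cm [-0.05 -0.02  0.11] F [-0.7  0.2  0. ]
```

```bash

python3 -m creep '[0,0,0,0,0,0,0,0,0,0,0,0,0,0,0,0,0,0]' 0 15
python3 -c "
from h import *
p0=np.array([.515,.05]); k=np.array([.5205,.1253]); a0=np.arctan2(*(k-p0)); print(a0)
M=R.from_quat(ctrl.get_state()['orientation']).as_matrix()
prev=k
for a in np.linspace(a0,1.52,13)[1:]:
    q=p0+.075*np.array([np.sin(a),np.cos(a)]); d=q-prev; prev=q; print(np.round(a,2),np.round(M.T@[d[0],d[1],0]*100,1))"
```

```text
clock: 3.75
eef_pos: [0.5203, 0.1256, 0.1459]
orientation: [0.914, 0.405, 0.0, -0.0]
contact_force: [-3.0, 4.0, 6.2]
gripper_width: 0.183
grasp_force: 15.0
0.07291169102069534
0.19 [0.5 0.8 0. ]
0.31 [0.4 0.8 0. ]
0.43 [0.3 0.8 0. ]
0.56 [0.2 0.9 0. ]
0.68 [ 0.1  0.9 -0. ]
0.8 [ 0.   0.9 -0. ]
0.92 [-0.1  0.9 -0. ]
1.04 [-0.2  0.9 -0. ]
1.16 [-0.3  0.8 -0. ]
1.28 [-0.4  0.8 -0. ]
1.4 [-0.5  0.7 -0. ]
1.52 [-0.6  0.7 -0. ]
```

```bash
python3 -m creep '[0.5,0.8,0,0,0,0,0.4,0.8,0,0,0,0,0.3,0.8,0,0,0,0,0.2,0.9,0,0,0,0,0.1,0.9,0,0,0,0]'
python3 -m creep '[0,0.9,0,0,0,0,-0.1,0.9,0,0,0,0,-0.2,0.9,0,0,0,0,-0.3,0.8,0,0,0,0,-0.4,0.8,0,0,0,0]'
python3 -m creep '[-0.5,0.7,0,0,0,0,-0.2,0.3,0,0,0,0,0,0,0,0,0,0,0,0,0,0,0,0,0,0,0,0,0,0]'
```

```text
clock: 4.25
eef_pos: [0.5617, 0.1088, 0.1457]
orientation: [0.914, 0.405, 0.0, -0.0]
contact_force: [-0.7, 8.0, 2.2]
gripper_width: 0.185
grasp_force: 15.0
clock: 4.75
eef_pos: [0.5865, 0.0719, 0.1453]
orientation: [0.914, 0.405, -0.0, -0.0]
contact_force: [-0.7, 5.8, 0.8]
gripper_width: 0.184
grasp_force: 15.0
clock: 5.25
eef_pos: [0.5892, 0.0599, 0.1453]
orientation: [0.914, 0.405, -0.0, 0.0]
contact_force: [1.4, -0.7, -6.1]
gripper_width: 0.182
grasp_force: 15.0
```

```bash
python3 -m creep '[0,0,0,0,0,0,0,0,0,0,0,0,0,0,0,0,0,0]' 100 >/dev/null
python3 -m creep '[0,0,-4,0,0,0,0,0,-4,0,0,0,0,0,0,0,0,-8.5,0,0,0,0,0,-8.5,0,0,0,0,0,-8.5]' >/dev/null
python3 -m creep '[0,0,0,0,0,-8.5,0,0,0,0,0,-8.5,0,0,0,0,0,-4,0,0,0,0,0,0,0,0,0,0,0,0]' 
python3 -c "
from h import *
from scipy.optimize import least_squares
X=np.array([(.5203,.1256),(.5617,.1088),(.5865,.0719),(.5892,.0599)])
print(least_squares(lambda p:np.hypot(*(X-p).T)-.075,[.515,.05]).x)
go(.5,.15,.24,94); print(ctrl.get_state()['qpos'])"
```

```text
clock: 6.55
eef_pos: [0.5893, 0.06, 0.2257]
orientation: [0.681, 0.732, 0.0, 0.0]
contact_force: [0.1, 0.4, 0.4]
gripper_width: 1.001
grasp_force: 0.0
[0.5146139  0.05067122]
t 6.5 at [0.5893 0.06   0.2257] psi 94.1 turn [0.  0.  0.1] shift cm [ 9.61 -8.28 -1.43] F [0.1 0.4 0.4]
[-1.00381035e-02  4.58616314e-01  1.65816548e+00 -1.45273055e-04
  1.02453982e+00 -8.23362936e-02]
```

```bash
python3 -m creep '[3.2,-2.8,-0.5,0,0,0,3.2,-2.8,-0.5,0,0,0,3.2,-2.7,-0.5,0,0,0,0,0,0,0,0,0,0,0,0,0,0,0]' >/dev/null
python3 -m creep '[0,0,0,0,0,0,0,0,0,0,0,0]' >/dev/null
python3 -c "
from h import *
P=params('wrist');im=ctrl.get_image('wrist');cv2.imwrite('pics/w3.png',cv2.resize(im,(800,600),interpolation=cv2.INTER_CUBIC))
import h; h.piv=np.array([.5146,.0507])
go(.5,.15,.24)
import pickle; pickle.dump((P[0],P[1],P[2].as_quat()),open('w3.pkl','wb'))
for k in (.09,.142,.194,.246,.315): print(k,np.round(proj(P,[*h.base(0,k),.07 if k>.3 else .086],True)*1.5625),h.base(0,k))
"
```

```text
t 7.3 at [0.5    0.1488 0.2403] psi 94.2 turn [-0.  0. -0.] shift cm [0.12 0.01 0.03] F [-0.3  0.3 -0.2]
0.09 [417. 302.] [0.5081256  0.14046682]
0.142 [417. 224.] [0.50438483 0.19233209]
0.194 [418. 144.] [0.50064407 0.24419737]
0.246 [418.  65.] [0.4969033  0.29606264]
0.315 [417. -21.] [0.49193959 0.36488387]
```

View pics/w3.png

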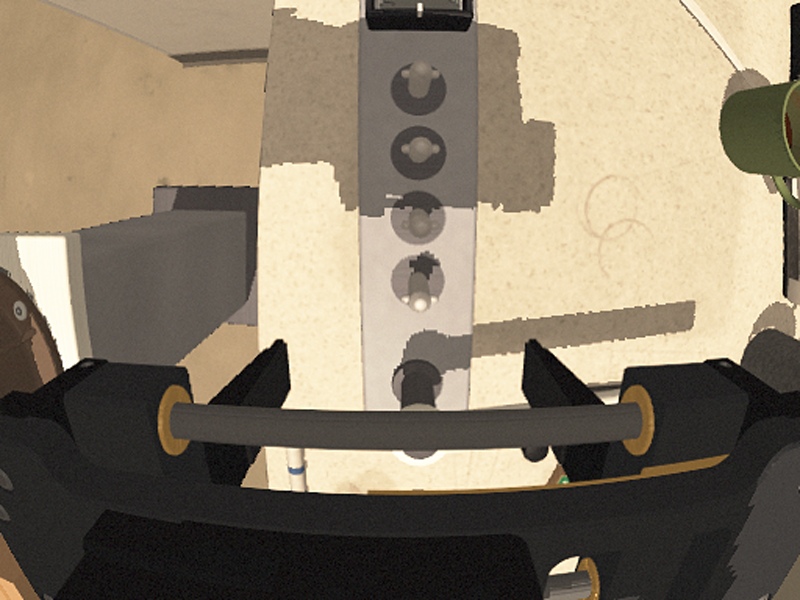

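Rod tips at (420,302), (420,226), (421,148), (421,71). I refine the rod positions from these and move on to look at the wheel.

```bash
python3 -m creep '[4,0,0,0,0,0,4,0,0,0,0,0,4,0,0,0,0,0,3,0,0,0,0,0,0,0,0,0,0,0]' >/dev/null
python3 -m creep '[0,0,0,0,0,0,0,0,0,0,0,0]' 0 >/dev/null
python3 -c "
from h import *
import pickle
K,e,q=pickle.load(open('w3.pkl','rb'));Q=(K,e,R.from_quat(q))
for v in ((420,302),(420,226),(421,148),(421,71)): print(np.round(at(Q,v[0]*.64,v[1]*.64,.086,True),4))
P=params('wrist');im=ctrl.get_image('wrist');cv2.imwrite('pics/w4.png',cv2.resize(im[40:240,160:360],(600,600),interpolation=cv2.INTER_CUBIC))
import h; h.piv=np.array([.5146,.0507])
go(.5,.3,.24)
print((proj(P,[*h.base(0,.315),.07],True)-[160,40])*3)
print((proj(P,[*h.base(0,.246),.086],True)-[160,40])*3)
"
```

```text
[0.5104 0.1408 0.086 ]
[0.5063 0.1914 0.086 ]
[0.503  0.2416 0.086 ]
[0.4993 0.2922 0.086 ]
t 8.1 at [0.4886 0.298  0.2405] psi 94.2 turn [-0.  0. -0.] shift cm [0.12 1.15 0.05] F [-0.4 -0.3 -0.3]
[322.56117936 240.22542651]
[322.33165506 442.52134557]
```

View pics/w4.png

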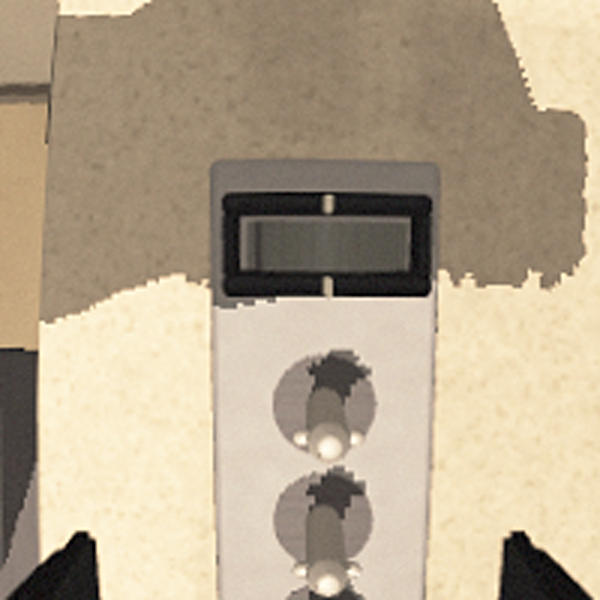

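Wheel between pointers at (328,203) and (328,288), rod 4 tip at (330,447). The index bar is hard to see, so I enhance it.

```bash
python3 -c "
from h import *
P=params('wrist');im=ctrl.get_image('wrist').astype(float)
c=im[108:136,236:302]; c=np.clip((c-20)*2.2,0,255).astype(np.uint8)
cv2.imwrite('pics/w4b.png',cv2.resize(c,None,fx=12,fy=12,interpolation=cv2.INTER_CUBIC))
print(np.round(im[117:127,236:302].mean((0,2))).astype(int))
print(np.round(at(P,160+327/3,40+245/3,.07,True),4),np.round(at(P,160+328/3,40+203/3,.06,True),4),np.round(at(P,160+328/3,40+288/3,.06,True),4),np.round(at(P,160+329/3,40+447/3,.086,True),4),np.round(at(P,160+327/3,40+577/3,.086,True),4))
"
```

```text
[ 30  29  20  34 105 118  94  83  77  61  57  74  80  82  81  82  83  82
  83  82  83  84  82  85  86  87  87  87  85  92  91  93  94  93  92  90
  88  86  90  89  87  85  82  82  85  84  85  82  82  82  82  80  81  81
  82  80  79  83  82  99  70  18  21  21  33  32]
[0.4937 0.3632 0.07  ] [0.4932 0.3782 0.06  ] [0.4957 0.3473 0.06  ] [0.4994 0.2945 0.086 ] [0.5028 0.2458 0.086 ]
```

View pics/w4b.png

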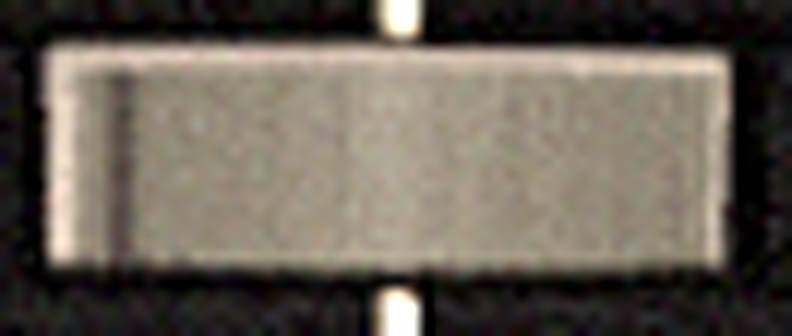

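```bash
python3 -c "
from h import *
import h; h.piv=np.array([.517,.0507]); P=params('wrist')
w=base=h.base
for off in (0,):
  for a in np.arange(-1.5,.1,.1): print(round(a,1),np.round(proj(P,[*h.base(.03*np.sin(a),.315),.04+.03*np.cos(a)],True),1))
print(h.base(0,.315)); b=h.base(-.012,.315); go(b[0],b[1],.11)
"
sed -i 's/^piv=.*;/piv=np.array([.517,.0507]);/' h.py
```

```text
-1.5 [242.6 119.6]
-1.4 [242.8 119.6]
-1.3 [243.3 119.7]
-1.2 [244.  119.7]
-1.1 [244.9 119.8]
-1.0 [246.2 119.9]
-0.9 [247.7 119.9]
-0.8 [249.4 119.9]
-0.7 [251.4 120. ]
-0.6 [253.6 120. ]
-0.5 [256.  120.1]
-0.4 [258.5 120.1]
-0.3 [261.2 120.1]
-0.2 [264.  120.2]
-0.1 [266.8 120.2]
0.0 [269.7 120.2]
[0.49433959 0.36488387]
t 8.1 at [0.4886 0.298  0.2406] psi 94.2 turn [-0.  0. -0.] shift cm [ 6.63 -0.14 13.06] F [-0.3  1.3 -0.3]
```

```bash
python3 -m creep '[3.3,0,0,0,0,0,3.3,-0.1,0,0,0,0,0,0,4,0,0,0,0,0,4,0,0,0,0,0,4,0,0,0]' 0 >/dev/null
python3 -m creep '[0,0,1,0,0,0,0,0,0,0,0,0,0,0,0.5,0,0,0,0,0,0.5,0,0,0,0,0,0,0,0,0]' 
python3 -m creep '[0,0,0.3,0,0,0,0,0,0,0,0,0]'
python3 -m creep '[0,0,0.2,0,0,0,0,0,0,0,0,0]'
```

```text
clock: 9.1
eef_pos: [0.4826, 0.3648, 0.1013]
orientation: [0.68, 0.733, 0.001, 0.0]
contact_force: [0.4, 0.1, -0.7]
gripper_width: 0.016
grasp_force: 0.0
clock: 9.3
eef_pos: [0.4823, 0.3648, 0.0977]
orientation: [0.68, 0.733, 0.0, 0.0]
contact_force: [-0.5, 0.4, -0.2]
gripper_width: 0.002
grasp_force: 0.0
clock: 9.5
eef_pos: [0.4822, 0.3648, 0.0954]
orientation: [0.68, 0.733, -0.0, 0.0]
contact_force: [-0.0, 0.4, -0.4]
gripper_width: 0.001
grasp_force: 0.0
```

```bash
python3 -m creep '[0,0,0.1,0,0,0,0,0,0,0,0,0]' | egrep 'eef|contact'
python3 -m creep '[0,0,0.1,0,0,0,0,0,0,0,0,0]' | egrep 'eef|contact'
```

```text
eef_pos: [0.4823, 0.3648, 0.0945]
contact_force: [0.4, -0.7, -0.2]
eef_pos: [0.4824, 0.3649, 0.094]
contact_force: [-0.8, -0.5, 4.8]
```

Contact at 4.8 N. Roll 1.7 cm back.

```bash
python3 -m creep '[0,0.3,0.05,0,0,0,0,0.4,0,0,0,0,0,0.4,0,0,0,0,0,0.4,0,0,0,0,0,0.2,0,0,0,0]' | egrep 'eef|contact'
python3 -m creep '[0,0,-0.5,0,0,0,0,0,-3,0,0,0,0,-3,-5,0,0,0,-4,0,-4,0,0,0,-3,1.5,-2,0,0,0]' >/dev/null
python3 -m creep '[0,0,0,0,0,0,0,0,0,0,0,0]' | egrep 'eef|contact'
python3 -c "
from h import *
P=params('wrist');im=ctrl.get_image('wrist').astype(float)
u,v=proj(P,[*base(0,.315),.07],True).astype(int); c=im[v-25:v+25,u-40:u+40]
cv2.imwrite('pics/w5.png',cv2.resize(np.clip((c-20)*2.2,0,255).astype(np.uint8),None,fx=10,fy=10,interpolation=cv2.INTER_CUBIC))
print(u,v); print(np.round(im[v-4:v+4,u-40:u+40].mean((0,2))).astype(int))
for a in np.arange(-1.2,.3,.1): print(round(a,1),np.round(proj(P,[*base(.03*np.sin(a),.315),.04+.03*np.cos(a)],True)[0]-u+40,1),end='; ')
"
```

```text
eef_pos: [0.5006, 0.3663, 0.0948]
contact_force: [0.9, -2.6, 13.0]
eef_pos: [0.4935, 0.2997, 0.2266]
contact_force: [-0.2, 0.8, 0.3]
265 121
[104 112 107  63  27  32  32  26  17  53 102 107  86  84  80  79  80  80
  82  81  81  82  83  84  80  83  80  62  62  62  67  88  89  89  88  87
  92  92  93  94  94  92  90  90  89  86  90  88  88  85  84  83  85  85
  85  81  82  82  82  83  81  80  81  81  78  83  82 107  76  24  20  20
  35  32  28  47 108 110 110 130]
-1.2 13.5; -1.1 14.5; -1.0 15.7; -0.9 17.3; -0.8 19.1; -0.7 21.1; -0.6 23.3; -0.5 25.8; -0.4 28.4; -0.3 31.2; -0.2 34.1; -0.1 37.0; 0.0 40.0; 0.1 43.0; 0.2 45.9;
```

View pics/w5.png

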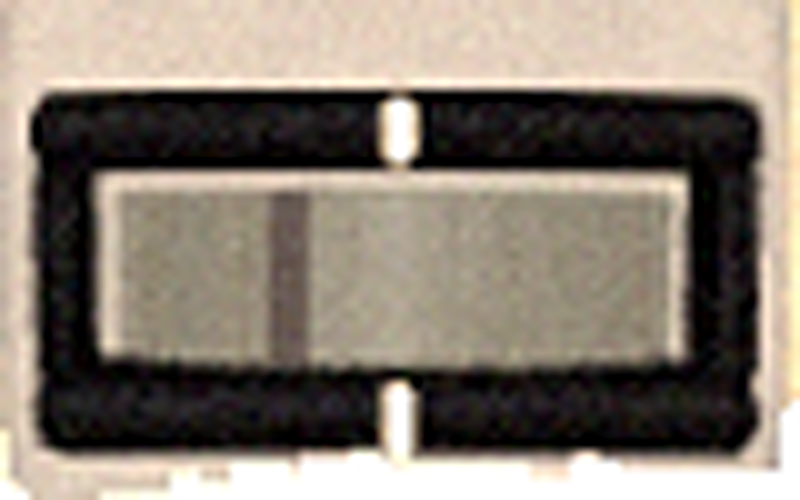

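The bar is at crop (288,270) and the pointers at 398, so the angle is about -0.38 rad. One more 11 mm stroke.

```bash
python3 -c "
from h import *
go(.488,.3648,.0965)"
```

```text
t 11.2 at [0.4931 0.3001 0.2258] psi 94.2 turn [-0.  0. -0.] shift cm [ 6.49 -0.03 12.93] F [-0.5  0.4 -0.1]
```

```bash
python3 -m creep '[3.3,0,0,0,0,0,3.2,0,0,0,0,0,0,0,4.5,0,0,0,0,0,4.5,0,0,0,0,0,3,0,0,0]'  >/dev/null
python3 -m creep '[0,0,0.7,0,0,0,0,0,0,0,0,0,0,0,0.3,0,0,0,0,0,0,0,0,0,0,0,0,0,0,0]' | egrep 'eef|contact'
python3 -m creep '[0,0,0.1,0,0,0,0,0,0,0,0,0]' | egrep 'eef|contact'
```

```text
eef_pos: [0.489, 0.3652, 0.0975]
contact_force: [-0.3, 0.7, 0.1]
eef_pos: [0.4887, 0.3649, 0.0957]
contact_force: [0.0, 0.9, -0.1]
```

```bash
python3 -m creep '[0,0,0.1,0,0,0,0,0,0,0,0,0]' | egrep 'eef|contact'
python3 -m creep '[0,0,0.1,0,0,0,0,0,0,0,0,0]' | egrep 'eef|contact'
```

```text
eef_pos: [0.4889, 0.365, 0.0951]
contact_force: [-1.3, -0.6, 7.3]
eef_pos: [0.4893, 0.3651, 0.095]
contact_force: [-2.1, -3.8, 15.5]
```

```bash
python3 -m creep '[0,0.3,0,0,0,0,0,0.4,0,0,0,0,0,0.4,0,0,0,0,0,0,0,0,0,0]' | egrep 'eef|contact'
python3 -m creep '[0,0,-0.5,0,0,0,0,0,-3,0,0,0,0,-0.6,-5,0,0,0,-4,0,-4,0,0,0,-3,0,-1,0,0,0]' >/dev/null
python3 -m creep '[0,0,0,0,0,0,0,0,0,0,0,0]' | egrep 'eef|contact'
python3 -c "
from h import *
P=params('wrist');im=ctrl.get_image('wrist').astype(float)
u,v=proj(P,[*base(0,.315),.07],True).astype(int)
print(u,v); print(np.round(im[v-4:v+4,u-40:u+40].mean((0,2))).astype(int)); print(np.round(im[v+12:v+18,u-10:u+10].mean((0,2))).astype(int))
for a in np.arange(-.5,.5,.1): print(round(a,1),np.round(proj(P,[*base(.03*np.sin(a),.315),.04+.03*np.cos(a)],True)[0]-u+40,1),end='; ')
"
```

```text
eef_pos: [0.501, 0.366, 0.0948]
contact_force: [1.5, -2.0, 11.2]
eef_pos: [0.4985, 0.2998, 0.2236]
contact_force: [-0.4, 0.1, -0.1]
260 121
[107 108 111  76  25  31  31  28  20  17  82 111  92  83  81  79  79  80
  80  81  80  81  82  83  83  81  84  84  84  85  82  86  87  88  91  90
  86  92  94  72  66  65  67  82  92  90  84  88  87  86  85  84  83  83
  83  84  80  81  83  83  81  81  80  81  81  81  82  85 112  84  30  17
  24  34  32  27  42 120 111 108]
[ 29  30  30  30  32  30  33  24  56 136 140  94  24  29  31  31  27  30
  30  31]
-0.5 25.8; -0.4 28.4; -0.3 31.2; -0.2 34.1; -0.1 37.1; -0.0 40.1; 0.1 43.1; 0.2 46.1; 0.3 49.0; 0.4 51.7;
```

The wheel is at about +0.04 rad, so it is done. Next I travel to the first spring, at about (0.44,-0.155).

```bash
python3 -m creep '[-4.5,0,0,0,0,0,-4.5,0,0,0,0,0,-4.5,-0.5,0,0,0,0,-4.5,-0.5,0,0,0,0,-4.5,-0.5,0,0,0,0]' 65 20 >/dev/null
python3 -m creep '[-4.5,-0.3,0,0,0,0,-4.5,-0.3,0,0,0,0,-4.5,0,0,0,0,0,-4.5,0,0,0,0,0,-4.5,0,0,0,0,0]' >/dev/null
python3 -m creep '[0,0,0,0,0,0,0,0,0,0,0,0]' >/dev/null
python3 -c "
from h import *
go(.44,-.155,.22)
P=params('wrist');im=ctrl.get_image('wrist');cv2.imwrite('pics/w6.png',cv2.resize(im[60:300,100:420],(800,600),interpolation=cv2.INTER_CUBIC))
for q in ((.44,-.153,.066),(.452,-.25,.066)): print((proj(P,q,True)-[100,60])*2.5)
import pickle; pickle.dump((P[0],P[1],P[2].as_quat()),open('w6.pkl','wb'))
"
```

```text
t 15.1 at [ 0.5112 -0.1502  0.2223] psi 94.2 turn [-0.1 -0.1  0. ] shift cm [ 0.05 -7.13  0.23] F [-0.1  1.3  0.4]
[231.12700401 306.49188052]
[256.53937859 510.96399692]
```

View pics/w6.png

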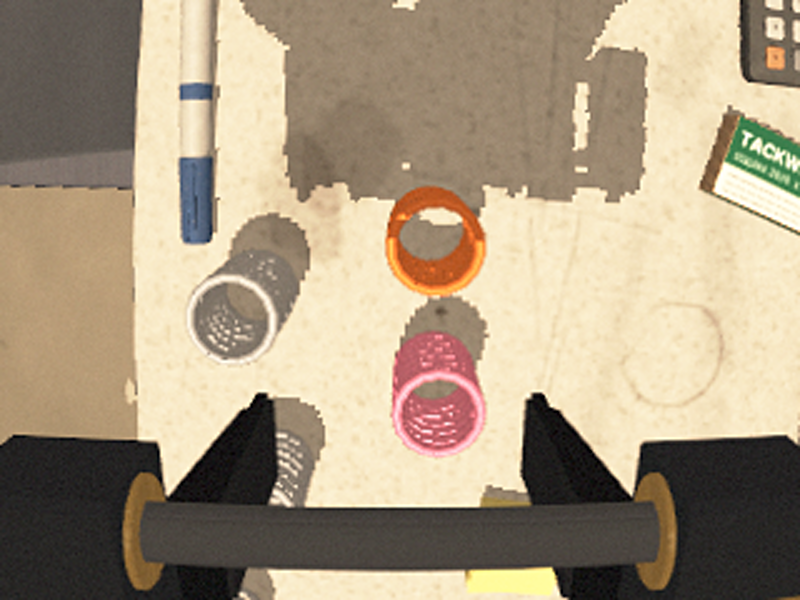

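Spring 1's top ring is centred at crop (233,318). Orange is at (435,245) and pink at (439,413).

```bash
python3 -c "
from h import *
import pickle
K,e,q=pickle.load(open('w6.pkl','rb'));Q=(K,e,R.from_quat(q))
p=at(Q,100+233/2.5,60+318/2.5,.064,True);print(p); go(p[0],p[1],.051)"
```

```text
[ 0.44047852 -0.15852022  0.064     ]
t 15.2 at [ 0.5111 -0.1494  0.2225] psi 94.3 turn [-0.1 -0.1  0. ] shift cm [-0.38 -7.11 17.15] F [-0.3 -0.2 -0.1]
```

```bash
python3 -m creep '[-0.2,-3.6,0,0,0,0,-0.2,-3.5,0,0,0,0,0,0,4.5,0,0,0,0,0,4.5,0,0,0,0,0,4.5,0,0,0]' 65 20 >/dev/null
python3 -m creep '[0,0,2,0,0,0,0,0,1.6,0,0,0,0,0,0,0,0,0,0,0,0,0,0,0]' |egrep 'eef|contact'
python3 -m creep '[0,0,0,0,0,0,0,0,0,0,0,0,0,0,0,0,0,0,0,0,0,0,0,0]' 0 20
python3 -c "
from h import *
b=base(0,.246); go(b[0],b[1],.17)"
```

```text
eef_pos: [0.4408, -0.1585, 0.0526]
contact_force: [-0.0, -0.2, -1.0]
clock: 16.45
eef_pos: [0.4408, -0.1595, 0.053]
orientation: [0.68, 0.733, 0.0, 0.001]
contact_force: [0.2, 1.7, 7.2]
gripper_width: 0.444
grasp_force: 20.0
t 16.4 at [ 0.4408 -0.1595  0.053 ] psi 94.3 turn [0.1 0.  0. ] shift cm [ 45.     9.23 -11.7 ] F [0.2 1.7 7.2]
```

```bash
python3 -m creep '[0,0,-3,0,0,0,0,0,-4,0,0,0,0,0,-4,0,0,0,0,0,-3,0,0,0,4,0.8,0,0,0,0]' >/dev/null
python3 -m creep '[4.5,0.9,0,0,0,0,4.5,0.9,0,0,0,0,4.5,0.9,0,0,0,0,4.5,0.9,0,0,0,0,4.5,0.9,0,0,0,0]' >/dev/null
python3 -m creep '[4.5,0.9,0,0,0,0,4.5,0.9,0,0,0,0,4.5,0.9,0,0,0,0,4,0.9,0,0,0,0,0,0,0,0,0,0]' >/dev/null
python3 -m creep '[0,0,0,0,0,0,0,0,0,0,0,0]'
python3 -c "
from h import *
b=base(0,.246); go(b[0],b[1],.142)
im=ctrl.get_image('wrist');cv2.imwrite('pics/w7.png',cv2.resize(im[60:300,100:420],(800,600),interpolation=cv2.INTER_CUBIC))
P=params('wrist');print((proj(P,[*b,.086],True)-[100,60])*2.5)"
```

```text
clock: 18.15
eef_pos: [0.4963, 0.2851, 0.1923]
orientation: [0.68, 0.733, -0.0, -0.0]
contact_force: [0.5, -0.5, -0.2]
gripper_width: 0.444
grasp_force: 20.0
t 18.1 at [0.4963 0.2851 0.1923] psi 94.2 turn [-0.  0. -0.] shift cm [1.07 0.38 5.03] F [ 0.5 -0.5 -0.2]
[409.40227309 315.5963456 ]
```

View pics/w7.png

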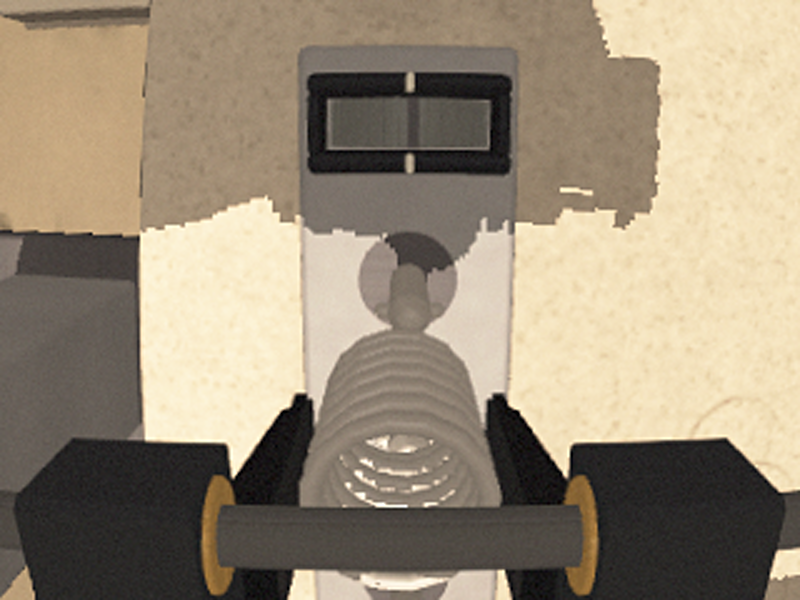

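Spring is well held. Its ring spans u 302–498, upper edge v≈413. Rod 4 tip at (410,318) matches prediction.

```bash
python3 -c "
from h import *
P=params('wrist');s=ctrl.get_state();t=np.array(s['eef_pos']);M=R.from_quat(s['orientation']).as_matrix()
for d in ([.021,0,-.013],[0,.021,-.013],[0,-.021,-.013],[.017,0,-.012],[.021,0,.053]): print(d,np.round((proj(P,t+M@d,True)-[100,60])*2.5))"
```

```text
[0.021, 0, -0.013] [399. 418.]
[0, 0.021, -0.013] [503. 513.]
[0, -0.021, -0.013] [295. 513.]
[0.017, 0, -0.012] [399. 436.]
[0.021, 0, 0.053] [399. 328.]
```

```bash
python3 -m creep '[1,0.35,0,0,0,0,0,0,2.5,0,0,0,0,0,2.5,0,0,0,0,0,0,0,0,0,0,0,0,0,0,0]' |egrep 'eef|contact'
python3 -m creep '[0,0,1,0,0,0,0,0,0,0,0,0]' |egrep 'eef|contact'
python3 -m creep '[0,0,0.7,0,0,0,0,0,0,0,0,0]' |egrep 'eef|contact'
```

```text
eef_pos: [0.4996, 0.2961, 0.1427]
contact_force: [0.6, -0.1, -0.4]
eef_pos: [0.4993, 0.2961, 0.1321]
contact_force: [0.3, 0.1, -1.5]
eef_pos: [0.4991, 0.2961, 0.1248]
contact_force: [0.3, 0.2, -1.2]
```

```bash
python3 -m creep '[0,0,0.5,0,0,0,0,0,0,0,0,0]' |egrep 'eef|contact'
```

```text
eef_pos: [0.4991, 0.2961, 0.1198]
contact_force: [-1.0, 0.7, -1.6]
```

Past the pin with no force. Lower to seat.

```bash
python3 -m creep '[0,0,1,0,0,0,0,0,1,0,0,0,0,0,1,0,0,0,0,0,1,0,0,0,0,0,0,0,0,0]' |egrep 'eef|contact'
python3 -m creep '[0,0,0.9,0,0,0,0,0,0,0,0,0]' |egrep 'eef|contact'
python3 -m creep '[0,0,0.2,0,0,0,0,0,0,0,0,0]' |egrep 'eef|contact'
```

```text
eef_pos: [0.4987, 0.2959, 0.0786]
contact_force: [-0.9, -0.3, -0.7]
eef_pos: [0.499, 0.296, 0.0704]
contact_force: [-1.0, -0.0, -1.2]
eef_pos: [0.4993, 0.2962, 0.0693]
contact_force: [-0.1, 1.0, 0.2]
```

```bash
python3 -m creep '[0,0,0.1,0,0,0,0,0,0,0,0,0]' >/dev/null
python3 -m creep '[0,0,0,0,0,0,0,0,0,0,0,0,0,0,0,0,0,0]' 65 >/dev/null
python3 -m creep '[0,0,-5,0,0,0,0,0,-5,0,0,0,0,0,-5,0,0,0,-4.5,0,0,0,0,0,-4.5,0,0,0,0,0]' >/dev/null
python3 -m creep '[0,0,0,0,0,0,0,0,0,0,0,0]'|egrep 'eef|contact'
python3 -c "
from h import *
import cv2
P=params('wrist');im=ctrl.get_image('wrist');cv2.imwrite('pics/r4.png',im)
p=proj(P,[*base(0,.246),.08],True);print(p)
go(.452,-.25,.22)
# light grey mask around predicted top ring; template correlate
t=cv2.imread('pics/top0.png');"

```

```text
eef_pos: [0.5062, 0.2058, 0.2186]
contact_force: [-0.2, 1.3, -0.1]
[259.16131317  95.59578031]
t 21.4 at [0.5061 0.2065 0.2184] psi 94.2 turn [ 0. -0. -0.] shift cm [-45.13  -8.77  -0.16] F [ 0.5  0.2 -0.4]
```

```bash
python3 -m creep '[-4.5,-0.9,0,0,0,0,-4.5,-0.9,0,0,0,0,-4.5,-0.9,0,0,0,0,-4.5,-0.9,0,0,0,0,-4.5,-0.9,0,0,0,0]' >/dev/null
python3 -m creep '[-4.5,-0.9,0,0,0,0,-4.5,-0.9,0,0,0,0,-4.5,-0.9,0,0,0,0,-4.5,-0.9,0,0,0,0,-4.2,-0.7,0,0,0,0]' >/dev/null
python3 -m creep '[0,0,0,0,0,0,0,0,0,0,0,0,0,0,0,0,0,0]'|egrep 'eef|contact'
python3 -c "
from h import *
import pickle
P=params('wrist');im=ctrl.get_image('wrist'); pickle.dump((P[0],P[1],P[2].as_quat()),open('w8.pkl','wb'))
go(.452,-.25,.051)
tp=ctrl.get_image('top')
a=cv2.resize(im[60:300,180:340],(400,600),interpolation=cv2.INTER_CUBIC)
b=cv2.resize(cv2.imread('pics/r4.png')[50:170,189:329],(400,343),interpolation=cv2.INTER_CUBIC)
c=cv2.resize(tp[190:260,290:400],(400,254),interpolation=cv2.INTER_CUBIC)
cv2.imwrite('pics/w8.png',np.hstack([a,np.vstack([b,c,np.zeros((3,400,3),np.uint8)])]))
print((proj(P,[.452,-.25,.064],True)-[180,60])*2.5)"

```

```text
eef_pos: [0.452, -0.2446, 0.2182]
contact_force: [-0.6, -0.9, -0.5]
t 22.8 at [ 0.452  -0.2445  0.2183] psi 94.4 turn [-0. -0.  0.] shift cm [-0.55 -0.04 16.73] F [0.2 0.4 0.6]
[197.92393579 325.57343903]
```

View pics/w8.png

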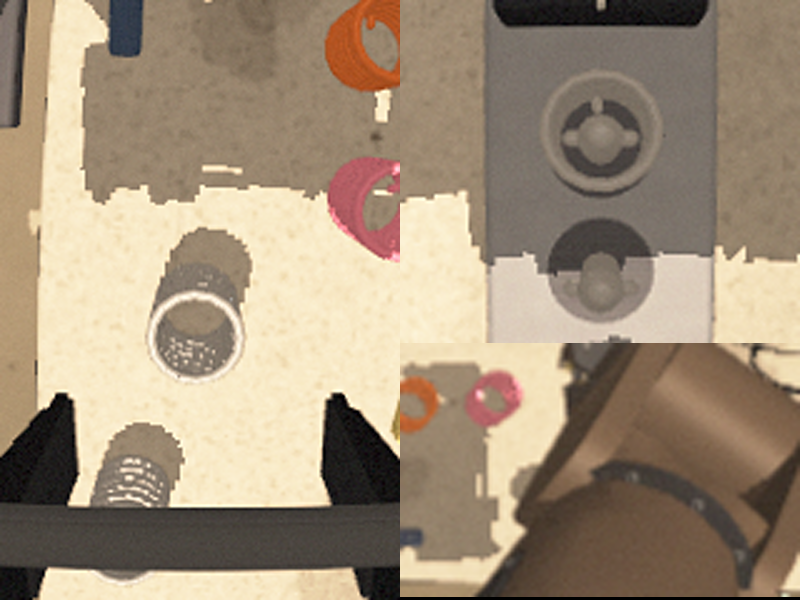

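The spring on rod 4 is seated at (601,132), stub clear of the pin. Spring 2's ring centre is at (196,336); spring 3 is at about (125,540), partly hidden.

```bash
python3 -c "
from h import *
import pickle
K,e,q=pickle.load(open('w8.pkl','rb'));Q=(K,e,R.from_quat(q))
p=at(Q,180+196/2.5,60+336/2.5,.064,True);print(p); go(p[0],p[1],.051)
print(at(Q,180+125/2.5,60+542/2.5,.064,True))"
```

```text
[ 0.4515444  -0.25455306  0.064     ]
t 22.9 at [ 0.452  -0.2445  0.2184] psi 94.4 turn [-0. -0.  0.] shift cm [-1.   -0.12 16.74] F [ 0.1  0.1 -0.3]
[ 0.42603646 -0.35690836  0.064     ]
```

```bash
python3 -m creep '[-1,-0.1,0,0,0,0,0,0,4.5,0,0,0,0,0,4.5,0,0,0,0,0,4.5,0,0,0,0,0,3.1,0,0,0]' 65 20 >/dev/null
python3 -m creep '[0,0,0,0,0,0,0,0,0,0,0,0]' |egrep 'eef|contact'
python3 -m creep '[0,0,0,0,0,0,0,0,0,0,0,0,0,0,0,0,0,0,0,0,0,0,0,0]' 0 20
python3 -c "
from h import *
b=base(0,.194); go(b[0],b[1],.19)"
```

```text
eef_pos: [0.4517, -0.2561, 0.0528]
contact_force: [0.9, -0.7, -0.2]
clock: 23.95
eef_pos: [0.4518, -0.2563, 0.0536]
orientation: [0.68, 0.733, 0.0, 0.001]
contact_force: [0.4, 0.5, 9.0]
gripper_width: 0.449
grasp_force: 20.0
t 23.9 at [ 0.4518 -0.2563  0.0536] psi 94.3 turn [0.1 0.1 0. ] shift cm [ 49.52   8.85 -13.64] F [0.4 0.5 9. ]
```

```bash
python3 -m creep '[0,0,-3,0,0,0,0,0,-4,0,0,0,0,0,-4,0,0,0,0,0,-3,0,0,0,4.5,0.8,0,0,0,0]' >/dev/null
python3 -m creep '[4.5,0.8,0,0,0,0,4.5,0.8,0,0,0,0,4.5,0.8,0,0,0,0,4.5,0.8,0,0,0,0,4.5,0.8,0,0,0,0]' >/dev/null
python3 -m creep '[4.5,0.8,0,0,0,0,4.5,0.8,0,0,0,0,4.5,0.8,0,0,0,0,4.5,0.8,0,0,0,0,4.5,0.8,0,0,0,0]' >/dev/null
python3 -m creep '[0,0,0,0,0,0,0,0,0,0,0,0]' >/dev/null
cat > m.py <<'E'
from h import *
import sys
k=float(sys.argv[1])
P=params('wrist');s=ctrl.get_state();t=np.array(s['eef_pos']);M=R.from_quat(s['orientation']).as_matrix()
im=ctrl.get_image('wrist');cv2.imwrite(f'pics/h{k}.png',im)
b=base(0,k); go(b[0],b[1],.1427)
zt=-.013
for d in ([.021,0,zt],[.0165,0,zt],[.021,0,.053]): print(d,np.round(proj(P,t+M@d,True),1))
g=im.mean(2); u=int(round(proj(P,t+M@[.02,0,zt],True)[0]))
print(u,{v:int(g[v,u-2:u+3].mean()) for v in range(180,250)})
print('rod',proj(P,[*b,.086],True))
E
python3 m.py .194
```

```text
t 25.7 at [0.5018 0.244  0.1924] psi 94.3 turn [-0.  0. -0.] shift cm [0.01 0.13 4.97] F [ 0.  -0.8 -1. ]
[0.021, 0, -0.013] [259.7 227.4]
[0.0165, 0, -0.013] [259.7 236. ]
[0.021, 0, 0.053] [259.6 191.1]
260 {180: 112, 181: 111, 182: 112, 183: 110, 184: 111, 185: 110, 186: 111, 187: 112, 188: 112, 189: 111, 190: 114, 191: 121, 192: 126, 193: 137, 194: 127, 195: 119, 196: 125, 197: 134, 198: 134, 199: 122, 200: 122, 201: 127, 202: 135, 203: 132, 204: 121, 205: 120, 206: 127, 207: 134, 208: 139, 209: 124, 210: 117, 211: 122, 212: 127, 213: 135, 214: 138, 215: 129, 216: 116, 217: 119, 218: 126, 219: 127, 220: 136, 221: 137, 222: 121, 223: 118, 224: 122, 225: 125, 226: 134, 227: 142, 228: 134, 229: 128, 230: 122, 231: 114, 232: 110, 233: 111, 234: 111, 235: 111, 236: 111, 237: 112, 238: 111, 239: 107, 240: 117, 241: 125, 242: 127, 243: 119, 244: 117, 245: 120, 246: 142, 247: 210, 248: 246, 249: 208}
rod [260.99298558 199.17732052]
```

```bash
python3 -m creep '[-0.1,0.1,0,0,0,0,0,0,2.5,0,0,0,0,0,2.5,0,0,0,0,0,0,0,0,0,0,0,0,0,0,0]' |egrep 'eef|contact'
python3 -m creep '[0,0,1,0,0,0,0,0,0,0,0,0]' |egrep 'eef|contact'
python3 -m creep '[0,0,0.7,0,0,0,0,0,0,0,0,0]' |egrep 'eef|contact'
python3 -m creep '[0,0,0.5,0,0,0,0,0,0,0,0,0]' |egrep 'eef|contact'
```

```text
eef_pos: [0.5036, 0.2425, 0.1428]
contact_force: [-0.3, -0.1, -0.7]
eef_pos: [0.5032, 0.243, 0.1322]
contact_force: [-1.1, 0.1, -0.3]
eef_pos: [0.503, 0.2433, 0.1248]
contact_force: [-0.3, -0.1, -2.0]
eef_pos: [0.503, 0.2433, 0.1198]
contact_force: [0.5, 0.7, -1.3]
```

```bash
python3 -m creep '[0,0,1,0,0,0,0,0,1,0,0,0,0,0,1,0,0,0,0,0,1,0,0,0,0,0,0,0,0,0]' |egrep 'eef|contact'
python3 -m creep '[0,0,0.9,0,0,0,0,0,0.2,0,0,0,0,0,0,0,0,0]' |egrep 'eef|contact'
python3 -m creep '[0,0,0,0,0,0,0,0,0,0,0,0,0,0,0,0,0,0]' 65 |egrep 'eef|contact|wid'
python3 -m creep '[0,0,-5,0,0,0,0,0,-5,0,0,0,0,0,-5,0,0,0,-4.5,0,0,0,0,0,-4.5,0,0,0,0,0]' >/dev/null
python3 -m creep '[0,0,0,0,0,0,0,0,0,0,0,0]'|egrep 'eef|contact'
python3 -c "
from h import *
im=ctrl.get_image('wrist');cv2.imwrite('pics/r3.png',im)
go(.426,-.35,.22)"
```

```text
eef_pos: [0.5026, 0.2431, 0.0786]
contact_force: [0.5, 0.3, -0.9]
eef_pos: [0.5032, 0.2433, 0.069]
contact_force: [0.4, 0.4, -0.8]
eef_pos: [0.5034, 0.2434, 0.0696]
contact_force: [0.6, -0.2, 0.3]
gripper_width: 0.622
eef_pos: [0.5101, 0.1529, 0.2197]
contact_force: [0.1, 0.6, -0.8]
t 28.6 at [0.51   0.1537 0.2195] psi 94.2 turn [ 0. -0. -0.] shift cm [-49.61 -12.1   -0.05] F [ 0.1 -0.4  0.3]
```

```bash
python3 -m creep '[-5,-1.2,0,0,0,0,-5,-1.2,0,0,0,0,-5,-1.2,0,0,0,0,-5,-1.2,0,0,0,0,-5,-1.2,0,0,0,0]' >/dev/null
python3 -m creep '[-5,-1.2,0,0,0,0,-5,-1.2,0,0,0,0,-5,-1.2,0,0,0,0,-5,-1.2,0,0,0,0,-4.6,-1.2,0,0,0,0]' >/dev/null
python3 -m creep '[0,0,0,0,0,0,0,0,0,0,0,0,0,0,0,0,0,0]'|egrep 'eef|contact'
python3 -c "
from h import *
P=params('wrist');im=ctrl.get_image('wrist');cv2.imwrite('pics/s3.png',im)
go(.425,-.356,.051)
print(proj(P,[.425,-.356,.064],True), proj(P,[.446,-.356,.064],True))
c=cv2.HoughCircles(cv2.medianBlur(cv2.cvtColor(im[150:270,200:340],cv2.COLOR_BGR2GRAY),3),cv2.HOUGH_GRADIENT,1,25,param1=120,param2=18,minRadius=13,maxRadius=23)
for q in (c[0] if c is not None else []): print(q+[200,150,0],at(P,q[0]+200,q[1]+150,.064,True))
"
```

```text
eef_pos: [0.4299, -0.336, 0.2192]
contact_force: [-0.5, -0.6, -0.7]
t 30.0 at [ 0.43   -0.3358  0.2193] psi 94.4 turn [-0. -0.  0.] shift cm [-1.97 -0.65 16.83] F [-0.3  1.  -0.6]
[253.45671584 203.03809515] [273.25459922 204.4881998 ]
[251.5        207.5         15.10000038] [ 0.42328234 -0.36111253  0.064     ]
```

```bash
python3 -m creep '[-2.2,-0.7,0,0,0,0,0,0,4.5,0,0,0,0,0,4.5,0,0,0,0,0,4.5,0,0,0,0,0,3.1,0,0,0]' 65 20 >/dev/null
python3 -m creep '[0,0,0,0,0,0,0,0,0,0,0,0]' |egrep 'eef|contact'
python3 -m creep '[0,0,0,0,0,0,0,0,0,0,0,0,0,0,0,0,0,0,0,0,0,0,0,0]' 0 20
python3 -c "
from h import *
b=base(0,.142); go(b[0],b[1],.19)"
```

```text
eef_pos: [0.4247, -0.3592, 0.0541]
contact_force: [0.6, -0.3, -0.2]
clock: 31.1
eef_pos: [0.4244, -0.3602, 0.0547]
orientation: [0.68, 0.733, -0.0, 0.001]
contact_force: [0.7, 2.1, 9.2]
gripper_width: 0.441
grasp_force: 20.0
t 31.1 at [ 0.4244 -0.3602  0.0547] psi 94.3 turn [0.1 0.1 0. ] shift cm [ 54.48  12.33 -13.53] F [0.7 2.1 9.2]
```

```bash
python3 -m creep '[0,0,-3,0,0,0,0,0,-4,0,0,0,0,0,-4,0,0,0,0,0,-2.7,0,0,0,4.5,1,0,0,0,0]' >/dev/null
python3 -m creep '[4.5,1,0,0,0,0,4.5,1,0,0,0,0,4.5,1,0,0,0,0,4.5,1,0,0,0,0,4.5,1,0,0,0,0]' >/dev/null
python3 -m creep '[4.5,1,0,0,0,0,4.5,1,0,0,0,0,4.5,1,0,0,0,0,4.5,1,0,0,0,0,4.5,1,0,0,0,0]' >/dev/null
python3 -m creep '[4.5,1,0,0,0,0,0.5,0.2,0,0,0,0,0,0,0,0,0,0,0,0,0,0,0,0]' >/dev/null
python3 m.py .142
```

```text
t 33.0 at [0.5049 0.1915 0.1905] psi 94.2 turn [-0.  0. -0.] shift cm [0.07 0.2  4.78] F [-0.2 -0.2 -1.1]
[0.021, 0, -0.013] [259.7 227.4]
[0.0165, 0, -0.013] [259.7 236. ]
[0.021, 0, 0.053] [259.6 191.1]
260 {180: 113, 181: 112, 182: 111, 183: 112, 184: 109, 185: 113, 186: 111, 187: 112, 188: 111, 189: 113, 190: 117, 191: 119, 192: 118, 193: 121, 194: 128, 195: 138, 196: 128, 197: 118, 198: 125, 199: 136, 200: 139, 201: 123, 202: 119, 203: 125, 204: 138, 205: 137, 206: 123, 207: 120, 208: 125, 209: 135, 210: 141, 211: 129, 212: 117, 213: 121, 214: 124, 215: 136, 216: 141, 217: 133, 218: 117, 219: 117, 220: 123, 221: 126, 222: 140, 223: 141, 224: 130, 225: 116, 226: 115, 227: 123, 228: 123, 229: 131, 230: 143, 231: 136, 232: 128, 233: 121, 234: 115, 235: 109, 236: 111, 237: 111, 238: 112, 239: 110, 240: 110, 241: 107, 242: 118, 243: 122, 244: 122, 245: 116, 246: 121, 247: 124, 248: 139, 249: 195}
rod [261.92098768 198.58416915]
```

```bash
python3 -m creep '[0,0.2,0,0,0,0,0,0,2.4,0,0,0,0,0,2.4,0,0,0,0,0,0,0,0,0,0,0,0,0,0,0]' |egrep 'eef|contact'
python3 -m creep '[0,0,1,0,0,0,0,0,0,0,0,0]' |egrep 'eef|contact'
python3 -m creep '[0,0,0.7,0,0,0,0,0,0,0,0,0]' |egrep 'eef|contact'
python3 -m creep '[0,0,0.4,0,0,0,0,0,0,0,0,0]' |egrep 'eef|contact'
```

```text
eef_pos: [0.5073, 0.1923, 0.1427]
contact_force: [0.0, 0.2, -0.6]
eef_pos: [0.5069, 0.1927, 0.1321]
contact_force: [1.0, 1.0, -1.2]
eef_pos: [0.5068, 0.1928, 0.1248]
contact_force: [-0.6, -0.5, -0.6]
eef_pos: [0.5069, 0.1929, 0.121]
contact_force: [0.9, 0.1, -1.5]
```

```bash
python3 -m creep '[0,0,1,0,0,0,0,0,1,0,0,0,0,0,1,0,0,0,0,0,1,0,0,0,0,0,0,0,0,0]' |egrep 'eef|contact'
python3 -m creep '[0,0,0.9,0,0,0,0,0,0.2,0,0,0,0,0,0,0,0,0]' |egrep 'eef|contact'
python3 -m creep '[0,0,0,0,0,0,0,0,0,0,0,0,0,0,0,0,0,0]' 65 |egrep 'eef|contact|wid'
python3 -m creep '[0,0,-5,0,0,0,0,0,-5,0,0,0,0,0,-5,0,0,0,-4,3,0,0,0,0,0,0,0,0,0,0]' >/dev/null
python3 -m creep '[0,0,0,0,0,0,0,0,0,0,0,0]' 60|egrep 'eef|contact'
python3 -c "
from h import *
im=ctrl.get_image('wrist');tp=ctrl.get_image('top')
a=cv2.resize(im[60:300,140:380],(500,500),interpolation=cv2.INTER_CUBIC)
b=cv2.resize(tp[190:270,270:400],(300,185),interpolation=cv2.INTER_CUBIC)
c=cv2.resize(cv2.imread('pics/r3.png')[50:200,180:330],(300,300),interpolation=cv2.INTER_CUBIC)
cv2.imwrite('pics/fin.png',np.hstack([a,np.vstack([b,c,np.zeros((15,300,3),np.uint8)])]))
P=params('wrist')
for k in (.142,.194,.246): print((proj(P,[*base(0,k),.08],True)-[140,60])*500/240)
go(.5892,.0599,.1455,94.2)"
```

```text
eef_pos: [0.5064, 0.1927, 0.0797]
contact_force: [-0.2, 0.1, -1.9]
eef_pos: [0.5069, 0.1928, 0.07]
contact_force: [-0.0, -0.2, -0.5]
eef_pos: [0.5072, 0.1929, 0.0706]
contact_force: [0.5, -0.3, -0.2]
gripper_width: 0.624
eef_pos: [0.5393, 0.1554, 0.2199]
contact_force: [0.8, -0.2, 0.2]
[185.17740902 186.59021518]
[184.35592266  74.14994812]
[184.92816209 -36.04723508]
t 36.0 at [0.5393 0.1558 0.2199] psi 94.3 turn [-0.1  0.   0.1] shift cm [-9.92  4.27  7.44] F [-0.5 -0.5  0.2]
```

View pics/fin.png

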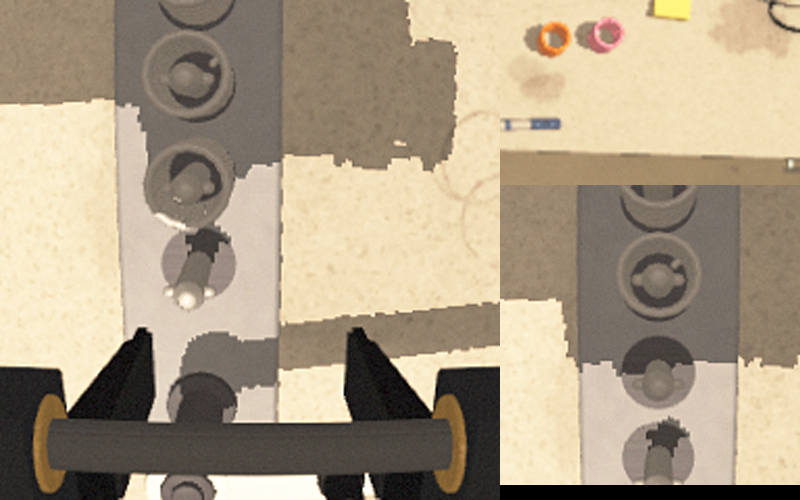

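All three springs sit fully down on rods 2–4: rings at (188,183) and (190,77), and earlier rod 4. No grey spring is left on the table. Now I return the arm.

```bash
python3 -m creep '[-5,2.1,0,0,0,0,-4.9,2.1,0,0,0,0,0,0,0,0,0,8.5,0,0,0,0,0,8.5,0,0,0,0,0,8.5]' >/dev/null
python3 -m creep '[0,0,0,0,0,8.5,0,0,0,0,0,8.5,0,0,0,0,0,4,0,0,3,0,0,0,0,0,0,0,0,0]' >/dev/null
python3 -m creep '[0,0,0,0,0,0,0,0,0,0,0,0]' |egrep 'eef|contact'
python3 -c "
from h import *
go(.5892,.0599,.1455)
p0=np.array([.515,.0505]); M=R.from_quat(ctrl.get_state()['orientation']).as_matrix()
prev=np.array([.5892,.0599])
for a in np.linspace(1.45,-.1,15)[1:]:
    q=p0+.075*np.array([np.sin(a),np.cos(a)]); d=q-prev; prev=q; print(np.round(a,2),np.round(M.T@[d[0],d[1],0]*100,1),q.round(4))"
```

```text
eef_pos: [0.586, 0.0666, 0.1912]
contact_force: [-0.2, -0.1, -0.5]
t 37.2 at [0.586  0.0666 0.1912] psi 47.8 turn [ 0. -0. -0.] shift cm [-0.28  0.69  4.57] F [-0.2 -0.1 -0.5]
1.34 [ 0.5 -0.6 -0. ] [0.588  0.0677]
1.23 [ 0.4 -0.7 -0. ] [0.5857 0.0757]
1.12 [ 0.4 -0.8 -0. ] [0.5824 0.0833]
1.01 [ 0.3 -0.8 -0. ] [0.5784 0.0906]
0.9 [ 0.2 -0.8 -0. ] [0.5736 0.0973]
0.79 [ 0.1 -0.8 -0. ] [0.568  0.1035]
0.68 [-0.  -0.8 -0. ] [0.5619 0.1091]
0.56 [-0.1 -0.8 -0. ] [0.5551 0.1139]
0.45 [-0.2 -0.8 -0. ] [0.5479 0.1179]
0.34 [-0.3 -0.8 -0. ] [0.5402 0.1211]
0.23 [-0.4 -0.7 -0. ] [0.5323 0.1235]
0.12 [-0.4 -0.7 -0. ] [0.5241 0.1249]
0.01 [-0.5 -0.7 -0. ] [0.5158 0.1255]
-0.1 [-0.6 -0.6 -0. ] [0.5075 0.1251]
```

```bash
python3 -m creep '[-0.3,0.7,0,0,0,0,0,0,2.5,0,0,0,0,0,2.1,0,0,0,0,0,0,0,0,0,0,0,0,0,0,0]' 60 15|egrep 'eef|contact'
python3 -m creep '[0,0,0,0,0,0,0,0,0,0,0,0,0,0,0,0,0,0,0,0,0,0,0,0,0,0,0,0,0,0]' 0 15 >/dev/null
python3 -m creep '[0,0,0,0,0,0,0,0,0,0,0,0,0,0,0,0,0,0]'
```

```text
eef_pos: [0.5893, 0.0591, 0.1451]
contact_force: [0.0, -0.1, 0.3]
clock: 38.55
eef_pos: [0.5889, 0.0594, 0.1445]
orientation: [0.914, 0.405, 0.0, 0.0]
contact_force: [-1.2, 0.7, 2.7]
gripper_width: 0.182
grasp_force: 15.0
```

```bash
python3 -m creep '[0.5,-0.6,0,0,0,0,0.4,-0.7,0,0,0,0,0.4,-0.8,0,0,0,0,0.3,-0.8,0,0,0,0,0.2,-0.8,0,0,0,0]' |egrep 'eef|contact'
python3 -m creep '[0.1,-0.8,0,0,0,0,0,-0.8,0,0,0,0,-0.1,-0.8,0,0,0,0,-0.2,-0.8,0,0,0,0,-0.3,-0.8,0,0,0,0]' |egrep 'eef|contact'
python3 -m creep '[-0.4,-0.7,0,0,0,0,-0.4,-0.7,0,0,0,0,-0.4,-0.5,0,0,0,0,0,0,0,0,0,0,0,0,0,0,0,0]' |egrep 'eef|contact'
python3 -c "
from h import *
b=base(0,.075);print(b);go(b[0],b[1],.1455)"
```

```text
eef_pos: [0.5752, 0.0983, 0.1445]
contact_force: [10.5, 1.9, -4.7]
eef_pos: [0.5416, 0.1213, 0.1448]
contact_force: [4.5, -2.2, 2.4]
eef_pos: [0.5181, 0.1249, 0.1449]
contact_force: [-0.5, -0.3, 8.8]
[0.51160466 0.12550568]
t 40.0 at [0.5181 0.1249 0.1449] psi 47.8 turn [ 0. -0. -0.] shift cm [-0.39 -0.52 -0.06] F [-0.5 -0.3  8.8]
```

Keep going until the stop pushes back.

```bash
for i in 1; do python3 -m creep '[-0.3,-0.3,0,0,0,0,0,0,0,0,0,0,0,0,0,0,0,0]' |egrep 'eef|contact'; done
python3 -m creep '[-0.2,-0.2,0,0,0,0,0,0,0,0,0,0,0,0,0,0,0,0]' |egrep 'eef|contact'
python3 -m creep '[-0.15,-0.15,0,0,0,0,0,0,0,0,0,0,0,0,0,0,0,0]' |egrep 'eef|contact'
```

```text
eef_pos: [0.5142, 0.1246, 0.1449]
contact_force: [0.8, -0.7, 7.7]
eef_pos: [0.5122, 0.1244, 0.1449]
contact_force: [4.6, -1.7, 5.5]
eef_pos: [0.512, 0.1244, 0.145]
contact_force: [15.4, -0.2, -2.4]
```

The stop is reached: position holds at x=0.512 with 15 N back-push. Relax, release, rise and check.

```bash
python3 -m creep '[0.12,0.12,0,0,0,0,0,0,0,0,0,0]' |egrep 'eef|contact'
python3 -m creep '[0,0,0,0,0,0,0,0,0,0,0,0,0,0,0,0,0,0,0,0,0,0,0,0]' 60 |egrep 'eef|contact|width'
python3 -m creep '[0,0,-2,0,0,0,0,0,-4,0,0,0,0,0,-4,0,0,0,-4,2.5,0,0,0,0,0,0,0,0,0,0]' >/dev/null
python3 -m creep '[-4,2.5,0,0,0,0,-4,2.5,0,0,0,0,-4,2.5,0,0,0,0,-4,2.5,0,0,0,0,0,0,0,0,0,0]' >/dev/null
python3 -m creep '[0,0,0,0,0,0,0,0,0,0,0,0]' |egrep 'clock|eef|contact'
python3 -c "
from h import *
im=ctrl.get_image('top');P=params('top')
for a in (0,.08,.2):
  print(a,[np.round(proj(P,[*base(.27*np.sin(a)+o*np.cos(a),.27*np.cos(a)-o*np.sin(a)),.112]),1) for o in(-.015,.015)], [np.round(proj(P,[*base(.075*np.sin(a),.075*np.cos(a)),.142]),1)])
g=im.mean(2).astype(int); print(g[190:226,160]); print(g[190:225,213])
for x in(155,): print([int(v) for v in im[190:226,x].mean(1)])"
```

```text
eef_pos: [0.5122, 0.1244, 0.145]
contact_force: [6.0, -0.7, 4.6]
eef_pos: [0.5105, 0.1244, 0.1441]
contact_force: [0.2, 0.8, 0.1]
gripper_width: 0.466
clock: 42.75
eef_pos: [0.4692, -0.1069, 0.2441]
contact_force: [0.4, -0.6, -0.6]
0 [array([150.2, 212.2]), array([150.3, 202.4])] [array([213.6, 203. ])]
0.08 [array([150.1, 205.2]), array([151. , 195.4])] [array([213.6, 201. ])]
0.2 [array([151.1, 194.7]), array([153.1, 185.1])] [array([213.9, 198. ])]
[198 198 199 201 200 199 202 191 180 183 186 182 168 208 235 239 239 241
 242 242 242 234 182 129 189 177 129 161 181 180 179 181 182 181 184 179]
[198 196 201 202 200 169 173 182 180 181 154 110  82  83  86  82  81  84
 198 223 164 117 119 121 121 120 155 182 186 184 159 141 140 122 110]
[195, 196, 194, 196, 195, 196, 195, 197, 181, 179, 181, 182, 168, 204, 234, 237, 237, 239, 240, 241, 241, 235, 194, 135, 134, 168, 181, 180, 180, 180, 181, 185, 182, 181, 182, 178]
```

Top camera: the arm end spans rows 203–212, matching angle 0 (202.4–212.2). Hand in.

```bash
python3 -c "
from plant import ctrl
print(ctrl.sign_off())"
```

```text
the job is handed in; nothing more can be done
None
```

Job handed in at 43 s: the three springs present are seated on rods 2–4, the arm is back at its stop, the wheel index is upright (about +0.04 rad), and I saw no bystander or look-alike out of place; the sign-off returned no verdict.

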